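Set up a phone charging test at the repair bench

TASK

First slide the white charging slab across the bench, without lifting it, until it lies inside the yellow taped rectangle, lined up with it. Then pick up the orange phone and lay it down gently, screen up, on the middle of the slab with its long side along the slab's long side, and let go. Leave everything else on the bench where it is.

Things in the scene. Friction and masses are not known exactly. Their poses are not given: they have to be found in the camera images.
- charger: The charging slab: flat white battery-powered plate with a grey ring printed at the middle of its top, 160 (its x) x 100 (its y) x 22 mm (z), about 0.4 kg, loose on the bench. Too wide to grip. Origin at the centre of its underside, z up. Either way round is fine.
- phone: The phone: orange bumper case with a black screen on top, lying flat on the bench, screen up, 130 (its x) x 62 (its y) x 11 mm (z), about 0.18 kg, loose. Origin at the centre of its underside, z up (out of the screen). Either way round is fine on the slab.
- outline: The test spot: a rectangle of 12 mm wide yellow tape stuck flat on the blue mat, nothing to feel (under 1 mm thick). Inside the tape it measures 190 (its x) x 130 mm (its y), so the slab fits with 15 mm to spare all round. Origin at its centre on the bench surface, x along its long side, z up. Fixed, but its place differs from time to time.
- multimeter: Bystander: yellow multimeter lying on its back, 170 (its x) x 85 (its y) x 44 mm high. Origin at the centre of its underside.
- spool: Bystander: aluminium solder spool standing on end, 54 mm in diameter, 42 mm high. Origin at the centre of its underside.
- jar: Bystander: green jar, 58 mm in diameter, 65 mm high. Origin at the centre of its underside.
- flux_bottle: Bystander: slim yellow-green flux bottle with a white cap, 44 mm in diameter, 120 mm high. Origin at the centre of its underside.
- screw_cup: Bystander: open white cup for screws, 60 mm in diameter at the rim, 50 mm high. Origin at the centre of its underside.
- screwdriver: Bystander: screwdriver with a red handle lying on the bench, about 160 mm long (its x), under 35 mm high. Origin at its middle, at bench height.
Things that resemble listed ones, but are neither listed nor needed, are in the scene too. Several things have the shape of the charger; the one meant has the colours described above. Of the things that look like the phone, the larger one is meant.

How it is judged (in metres and radians):
On the way, in this order (a step that is already met when the one before it is completed fails the run):
1. the slab lies still inside the taped rectangle, square to it (x of charger in the frame of outline between -0.016 and 0.016 m and y of charger in the frame of outline between -0.016 and 0.016 m and angle between the x axis of charger and the x axis of outline, either way round below 0.21 rad and height (world z) of charger below 0.006 m and linear speed of charger below 0.02 m/s), for 0.2 s.
2. the phone lies on the middle of the slab (x of phone in the frame of charger between -0.016 and 0.016 m and y of phone in the frame of charger between -0.016 and 0.016 m and angle between the x axis of phone and the x axis of charger, either way round below 0.21 rad and z of phone in the frame of charger between 0.019 and 0.026 m and angle between phone's own z axis and vertical below 0.08 rad and linear speed of phone below 0.02 m/s and angular speed of phone below 0.2 rad/s), for 0.2 s.
At the end, for the whole second after the job is handed in: Slab flat on the bench, centre within 16 mm of the taped rectangle's centre along each side, turned under 0.21 rad from it; phone flat, screen up, on the slab, centre within 16 mm of the slab's along each side, long sides within 0.21 rad; both at rest and released (all of step 1 and all of step 2); the robot touches nothing.
It fails at once if the charging slab is lifted or tipped instead of slid (height (world z) of charger above 0.012 m or angle between charger's own z axis and vertical above 0.15 rad).
It fails at once if the phone is let go in mid-air, with its underside more than 50 mm above the bench (28 mm above the slab's top) (height (world z) of phone above 0.05 m and contact force between phone and the fingers below 0.02 N).
It fails at once if one of the other things on the bench (multimeter, spool, jar, bottle, screw cup, screwdriver) is moved by more than 30 mm (distance of any of multimeter, spool, jar, flux_bottle, screw_cup, screwdriver from where it was at the start of the episode above 0.03 m).
It also fails if it takes over 72 s, if anything falls off the work surface, if the arm or the gripper's body presses on something with over 40 N, if the wrist force passes 120 N, or if a joint passes its speed limit or range.

ROBOT

A 7-joint arm with a two-finger parallel gripper is mounted at the origin on the work surface. World frame = base frame: x ahead of the robot, y to its left, z up, the work surface at z = 0. Lengths are in m, angles in degrees, forces in N, time in s.
With the tool pointing down it reaches from about 0.4 to 0.925 m from the base axis. Payload 4.1 kg.
Tool frame: the origin (TCP) lies midway between the tips of the shut fingers; the grasp point (between the pads) lies arm.tcp_to_grasp behind it (arm.tcp_to_grasp is the distance from the TCP to the grasp point, in m); z points along the fingers, y is the direction in which the jaws open and shut (so a half turn about z gives the same grasp; the last joint's range is limited). The gripper opens to 85 mm and grips with 20 to 120 N. Pads are 22 mm wide; open, the fingers measure 114 mm over their backs; the gripper's body (76 mm by 85 mm) begins 54 mm behind the grasp point. The pads swing forward as they close: fully open they stand 13 mm farther back than shut.
Start: joints at [68.755, 22.827, 2.584, 88.041, -1.071, 69.15, -2.905], TCP at [0.175, -0.626, 0.231] pointing down, gripper open.
Joint ranges: [-161.44, 161.44], [-28.35, 127.94], [-78.24, 83.42], [0, 140.83], [-78.03, 258.03], [13.02, 114.36], [-168.23, 168.23]. Speed limits (degrees/s): [147.25, 147.25, 180, 180, 180, 180, 180].

INTERFACE

Orientations are given as [roll, pitch, yaw] about the fixed x, y, z axes, in that order (R = Rz(yaw) Ry(pitch) Rx(roll)).
In Python, from station import sensors, cams, workorder, arm gives the robot as it stands.
- The arm moves only by the shell command python3 -m jog 'ROWS' [FORCE]. ROWS is JSON, a list of rows, each an object of numbers: "wx", "wy", "wz": the turn, a rotation vector about the world's x, y, z in rad; "tx", "ty", "tz": the shift along the world's x, y, z in m; "fingers": the opening, from -1 (shut) to 1 (fully open), so that 0 is half open. A call has 1 to 8 rows; each row is the pose to reach, as a shift and turn from the pose measured when the call began; what a row does not reach only later rows make up. A row lasts 1/8 s, in which the tool goes at most 62.5 mm and 10.7 degrees, less where a joint would pass 70% of its speed; a pose out of reach is approached as far as the arm can. A call with a gripper value outside its range is refused whole. The fingers move at their own pace and stop on an object; FORCE is the grip in N (left out, the last holds). Time passes only in rows, so rows that repeat a pose let the fingers close. It gives the time, the measured TCP pose, the force and the opening at its end, in the units of the state.
- sensors.sense(): the state, without advancing time (a new reading comes with each control period).
- cams.snapshot(name): name is "scene" or "top" or "wrist"; returns the picture (420x560x3 uint8, red, green, blue); there is no depth.
- cams.camera_model(name): a dict with "fx", "fy", "cx", "cy" (pixels), "xyz" and "rotation" of the camera in the world; the wrist camera has in their place "hand_eye" (4x4, takes a point from camera to tool coordinates, whose origin is the TCP and whose axes are the flange's). Camera axes: x right, y up, looking along -z (the intrinsics and any distortion apply to the point x, -y, -z); pixel columns grow to the right and rows downward; lengths in m; the calibration is good to about 2 mm. A picture is of the moment at which its call begins: read the wrist's pose just before it. camera_model takes no time and is no camera call.
- workorder.sign_off(): hands the job in, once; it reports no verdict.
The state is a dict: "time": time; "qpos": joint angles; "joint_velocities": joint speeds; "joint_efforts": joint torques, N m; "eef_pos": TCP position; "orientation": TCP orientation; "wrist_force": force on the tool from outside, world axes, zero at the start; "moment": the same for the moment, N m; "gripper_width": finger opening in m.
Only numpy, scipy, OpenCV 4.12 (cv2) and the standard library are available. Lean on these libraries where they do the work, as an engineer would, in place of code of your own. Each camera call takes 0.05 s, during which the arm holds its last target. There are 200 camera calls.

## Working session

There is one attempt and no reset: what is moved stays moved. The work goes in short steps, Python scripts to look and compute and a shell command to move; the robot and the scene stay as the last step left them, time stands still between calls to the robot, and variables do not carry over. Pictures are saved under pics/ and viewed, about 8 in all and at most 12, crops included, and the job is handed in when it is done.

```bash
mkdir -p pics; python3 - <<'E'
from station import sensors,cams,arm
import cv2,json
for n in("top","scene"):
    cv2.imwrite(f"pics/{n}0.png",cams.snapshot(n)[:,:,::-1])
    print(n,{k:(v.tolist() if hasattr(v,'tolist') else v) for k,v in cams.camera_model(n).items()})
s=sensors.sense();print(s,arm.tcp_to_grasp)
print(cams.camera_model("wrist"))
E
```

```text
top {'fx': 475.5208795637124, 'fy': 475.5208795637124, 'cx': 274.2741910037009, 'cy': 211.90465457826366, 'xyz': [0.3297132384017864, 0.014778930450077275, 1.1790770939863422], 'rotation': [11.613381379944457, -0.06174525932414746, -91.37882977801175]}
scene {'fx': 434.6898945289407, 'fy': 434.6898945289407, 'cx': 280.79278981508435, 'cy': 209.67331036963847, 'xyz': [1.402005102892438, 0.10160662958516692, 0.8428631606635983], 'rotation': [45.56024293243276, 0.7679293426468755, 95.65181802064751]}
{'time': 0.1, 'qpos': array([68.75488803, 22.86737186,  2.5811418 , 88.10646537, -1.07273044,
       69.15202641, -2.90420347]), 'joint_velocities': array([-0.02936074, -0.13964667,  0.04727421, -0.22882144,  0.02481218,
        0.08090894,  0.1314009 ]), 'joint_efforts': array([ 3.79604346e-03, -4.76264584e+01,  1.37017339e+00, -2.54950154e+01,
        1.19738298e-02,  4.95451983e-03,  7.99988982e-06]), 'eef_pos': array([ 0.17436905, -0.62557667,  0.23037492]), 'orientation': array([-1.79898491e+02,  6.08272974e-03,  1.55787971e+01]), 'wrist_force': array([-0.06604061,  0.3552099 , -0.07920603]), 'moment': array([-0.06429046,  0.04282804,  0.00979172]), 'gripper_width': 0.0853135508262737} 0.0187
{'fx': 312.0661069576216, 'fy': 312.0661069576216, 'cx': 285.9820600001385, 'cy': 213.64215660335782, 'hand_eye': array([[-1.85470021e-04,  9.44565954e-01,  3.28321677e-01,
         8.51294470e-02],
       [ 9.99999497e-01, -1.48530565e-04,  9.92218501e-04,
         9.91259289e-04],
       [ 9.85981620e-04,  3.28321696e-01, -9.44565451e-01,
        -1.42249610e-01],
       [ 0.00000000e+00,  0.00000000e+00,  0.00000000e+00,
         1.00000000e+00]])}
```

View pics/top0.png

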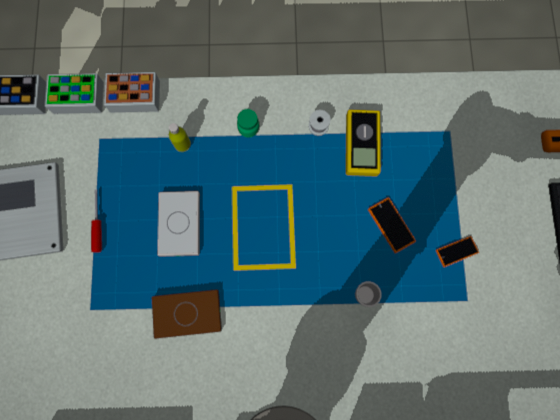

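View pics/scene0.png

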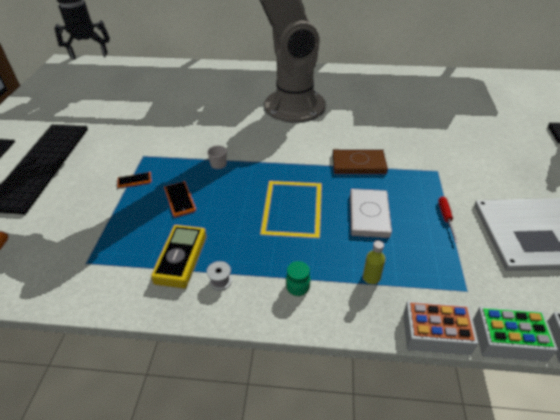

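Top view: the charger candidates are a white slab at (178,223) and a brown one at (186,314); the white one with the grey ring fits. The phone candidates are orange-cased at (391,224) and (457,251); the larger one, at (391,224), is meant. The tape is at (264,227), and the slab must slide in −y. Next I measure and enlarge a crop to confirm.

```bash
cat > h.py <<'E'
import numpy as np,cv2
from scipy.spatial.transform import Rotation as R
from station import sensors,cams
def ray(n,uv,z,st=None):
    m=cams.camera_model(n); uv=np.atleast_2d(np.asarray(uv,float))
    d=np.c_[(uv[:,0]-m['cx'])/m['fx'],-(uv[:,1]-m['cy'])/m['fy'],-np.ones(len(uv))]
    if n=="wrist":
        T=np.eye(4);T[:3,:3]=R.from_euler('xyz',st['orientation'],degrees=True).as_matrix();T[:3,3]=st['eef_pos']
        T=T@m['hand_eye'];r=T[:3,:3];c=T[:3,3]
    else: r=R.from_euler('xyz',m['rotation'],degrees=True).as_matrix();c=np.array(m['xyz'])
    d=d@r.T
    return c+d*((z-c[2])/d[:,2])[:,None]
def rect(n,mask,z,lo=150,st=None,hi=1e9):
    out=[]
    for c in cv2.findContours(mask.astype(np.uint8),cv2.RETR_EXTERNAL,cv2.CHAIN_APPROX_NONE)[0]:
        a=cv2.contourArea(c)
        if a<lo or a>hi: continue
        p=ray(n,c[:,0],z,st)[:,:2]
        (x,y),(w,h),an=cv2.minAreaRect((p*1000).astype(np.float32))
        if w<h: w,h,an=h,w,an-90
        u=c[:,0].mean(0).round()
        out.append((u.tolist(),round(x/1000,4),round(y/1000,4),round(w),round(h),round((an+90)%180-90,1)))
    return out
def masks(im):
    hsv=cv2.cvtColor(im,cv2.COLOR_RGB2HSV);h,s,v=[hsv[...,i].astype(int) for i in range(3)]
    return dict(white=(s<60)&(v>120),yellow=(h>18)&(h<35)&(s>130)&(v>110),orange=(h<17)&(s>130)&(v>90),dark=(v<60))
E
python3 - <<'E'
from h import *
im=cams.snapshot("top");m=masks(im)
print("white",[o for o in rect("top",m['white'],.022) if o[3]<250])
print("yellow",rect("top",m['yellow'],0))
print("orange",rect("top",m['orange'],.008,60))
for n,u,z in(("spool",(320,121),.04),("cup",(368,293),.04),("meter",(364,143),.044),("jar",(248,122),.065),("bottle",(180,138),.1),("sd",(97,220),.02),("brown",(187,314),.022),("phone2",(457,251),.011)):print(n,ray("top",u,z)[0].round(3))
c=cv2.resize(im[150:345,130:490],None,fx=2.2,fy=2.2,interpolation=cv2.INTER_CUBIC);cv2.imwrite("pics/crop1.png",c[:,:,::-1])
E
```

```text
white [([535.0, 403.0], 0.1056, -0.5786, 121, 69, 88.6), ([178.0, 224.0], 0.5454, 0.2478, 160, 97, 0.5), ([364.0, 157.0], 0.706, -0.224, 52, 40, 88.6), ([130.0, 92.0], 0.9065, 0.3799, 130, 93, 89.9), ([141.0, 3.0], 1.1581, 0.3566, 90, 18, 88.7)]
yellow [([263.0, 227.0], 0.5358, 0.0372, 213, 153, 0.6), ([363.0, 142.0], 0.7535, -0.229, 180, 88, -3.9)]
orange [([95.0, 236.0], 0.5217, 0.4562, 78, 20, 4.9), ([379.0, 212.0], 0.5551, -0.2713, 75, 63, 27.8), ([553.0, 138.0], 0.7477, -0.7229, 47, 33, -1.4), ([128.0, 88.0], 0.9168, 0.3853, 120, 77, 88.9)]
spool [ 0.797 -0.114  0.04 ]
cup [ 0.363 -0.209  0.04 ]
meter [ 0.734 -0.222  0.044]
jar [0.788 0.068 0.065]
bottle [0.737 0.229 0.1  ]
sd [0.558 0.448 0.02 ]
brown [0.325 0.221 0.022]
phone2 [ 0.46  -0.441  0.011]
```

View pics/crop1.png

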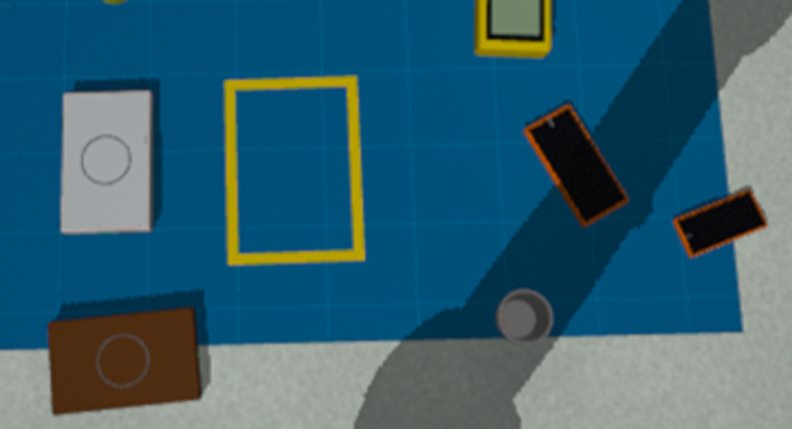

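The crop confirms the white slab with its grey ring and the larger orange phone. I'll push the slab toward −y with both open fingers, jaws along x, so first I bring the arm round to its +y side.

```bash
python3 -m jog '[{"tx":0.04,"ty":0.04,"wz":0.16},{"tx":0.08,"ty":0.08,"wz":0.32},{"tx":0.12,"ty":0.12,"wz":0.49},{"tx":0.16,"ty":0.16,"wz":0.65},{"tx":0.20,"ty":0.20,"wz":0.81},{"tx":0.24,"ty":0.24,"wz":0.97},{"tx":0.28,"ty":0.28,"wz":1.14},{"tx":0.32,"ty":0.32,"wz":1.30}]'
python3 -c "
from h import *
for u,z in(((392.3,224.5),.011),((178,223.5),.022)):print(ray('top',u,z).round(4))
print(ray('top',[[369,203],[389,196.5],[415,241.5],[395.5,252.5]],.011).round(4))"
```

```text
[[ 0.5306 -0.2859  0.011 ]]
[[0.5438 0.2464 0.022 ]]
[[ 0.5869 -0.2313  0.011 ]
 [ 0.6025 -0.2828  0.011 ]
 [ 0.4865 -0.3389  0.011 ]
 [ 0.4604 -0.2886  0.011 ]]schema error: expected keys wx, wy, wz, tx, ty, tz, fingers
```

```bash
python3 -m jog '[{"wx":0,"wy":0,"wz":0.16,"tx":0.04,"ty":0.04,"tz":0,"fingers":1},{"wx":0,"wy":0,"wz":0.32,"tx":0.08,"ty":0.08,"tz":0,"fingers":1},{"wx":0,"wy":0,"wz":0.49,"tx":0.12,"ty":0.12,"tz":0,"fingers":1},{"wx":0,"wy":0,"wz":0.65,"tx":0.16,"ty":0.16,"tz":0,"fingers":1},{"wx":0,"wy":0,"wz":0.81,"tx":0.20,"ty":0.20,"tz":0,"fingers":1},{"wx":0,"wy":0,"wz":0.97,"tx":0.24,"ty":0.24,"tz":0,"fingers":1},{"wx":0,"wy":0,"wz":1.14,"tx":0.28,"ty":0.28,"tz":0,"fingers":1},{"wx":0,"wy":0,"wz":1.30,"tx":0.32,"ty":0.32,"tz":0,"fingers":1}]'
```

```text
time: 1.15
eef_pos: [0.4953, -0.3043, 0.2304]
orientation: [-179.9, 0.0, 90.4]
wrist_force: [1.1, -0.4, -0.3]
gripper_width: 0.0858
```

```bash
python3 -m jog '[{"wx":0,"wy":0,"wz":0,"tx":0.01,"ty":0.06,"tz":0,"fingers":1},{"wx":0,"wy":0,"wz":0,"tx":0.02,"ty":0.12,"tz":0,"fingers":1},{"wx":0,"wy":0,"wz":0,"tx":0.03,"ty":0.18,"tz":0,"fingers":1},{"wx":0,"wy":0,"wz":0,"tx":0.04,"ty":0.24,"tz":0,"fingers":1},{"wx":0,"wy":0,"wz":0,"tx":0.05,"ty":0.30,"tz":0,"fingers":1},{"wx":0,"wy":0,"wz":0,"tx":0.05,"ty":0.36,"tz":0,"fingers":1},{"wx":0,"wy":0,"wz":0,"tx":0.05,"ty":0.42,"tz":0,"fingers":1},{"wx":0,"wy":0,"wz":0,"tx":0.05,"ty":0.48,"tz":0,"fingers":1}]'
python3 -m jog '[{"wx":0,"wy":0,"wz":0,"tx":0,"ty":0.06,"tz":0,"fingers":1},{"wx":0,"wy":0,"wz":0,"tx":0,"ty":0.12,"tz":-0.01,"fingers":1},{"wx":0,"wy":0,"wz":0,"tx":0,"ty":0.17,"tz":-0.04,"fingers":1},{"wx":0,"wy":0,"wz":0,"tx":0,"ty":0.17,"tz":-0.09,"fingers":1},{"wx":0,"wy":0,"wz":0,"tx":0,"ty":0.17,"tz":-0.14,"fingers":1},{"wx":0,"wy":0,"wz":0,"tx":0,"ty":0.17,"tz":-0.18,"fingers":1},{"wx":0,"wy":0,"wz":0,"tx":0,"ty":0.17,"tz":-0.19,"fingers":1}]'
```

```text
time: 2.15
eef_pos: [0.545, 0.1772, 0.2302]
orientation: [-179.9, 0.0, 90.3]
wrist_force: [1.5, -0.3, 0.1]
gripper_width: 0.0856
time: 3.02
eef_pos: [0.5432, 0.3455, 0.037]
orientation: [-179.6, 0.2, 90.3]
wrist_force: [-0.3, -0.1, 1.3]
gripper_width: 0.0853
```

```bash
python3 -m jog '[{"wx":0,"wy":0,"wz":0,"tx":0,"ty":0,"tz":-0.02,"fingers":1},{"wx":0,"wy":0,"wz":0,"tx":0,"ty":0,"tz":-0.033,"fingers":1},{"wx":0,"wy":0,"wz":0,"tx":0,"ty":0,"tz":-0.04,"fingers":1},{"wx":0,"wy":0,"wz":0,"tx":0,"ty":0,"tz":-0.04,"fingers":1}]'
python3 - <<'E'
from h import *
cv2.imwrite("pics/w1.png",cams.snapshot("wrist")[:,:,::-1]); s=sensors.sense();print(s['eef_pos'],s['wrist_force'])
E
```

```text
time: 3.52
eef_pos: [0.5432, 0.3455, -0.003]
orientation: [-179.6, 0.2, 90.3]
wrist_force: [0.6, -0.2, -0.1]
gripper_width: 0.0855
[ 0.5434746   0.34577014 -0.00253357] [0.09316001 0.34682744 0.64066744]
```

View pics/w1.png

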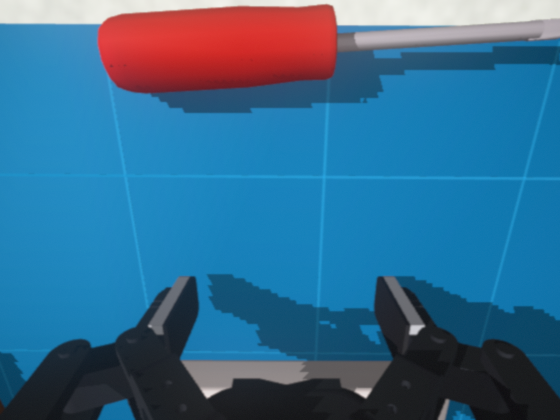

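The wrist view shows the open fingers near the bench, the slab edge at the bottom (~row 365) and the screwdriver well behind at the top. Now I push, stopping short.

```bash
python3 -m jog '[{"wx":0,"wy":0,"wz":0,"tx":0,"ty":-0.02,"tz":0,"fingers":1},{"wx":0,"wy":0,"wz":0,"tx":0,"ty":-0.035,"tz":0,"fingers":1},{"wx":0,"wy":0,"wz":0,"tx":0,"ty":-0.05,"tz":0,"fingers":1},{"wx":0,"wy":0,"wz":0,"tx":-0.001,"ty":-0.07,"tz":0,"fingers":1},{"wx":0,"wy":0,"wz":0,"tx":-0.002,"ty":-0.09,"tz":0,"fingers":1},{"wx":0,"wy":0,"wz":0,"tx":-0.003,"ty":-0.11,"tz":0,"fingers":1},{"wx":0,"wy":0,"wz":0,"tx":-0.004,"ty":-0.13,"tz":0,"fingers":1},{"wx":0,"wy":0,"wz":0,"tx":-0.005,"ty":-0.145,"tz":0,"fingers":1}]'
python3 -m jog '[{"wx":0,"wy":0,"wz":0,"tx":-0.001,"ty":-0.02,"tz":0,"fingers":1},{"wx":0,"wy":0,"wz":0,"tx":-0.002,"ty":-0.04,"tz":0,"fingers":1},{"wx":0,"wy":0,"wz":0,"tx":-0.003,"ty":-0.06,"tz":0,"fingers":1},{"wx":0,"wy":0,"wz":0,"tx":-0.004,"ty":-0.075,"tz":0,"fingers":1},{"wx":0,"wy":0,"wz":0,"tx":-0.004,"ty":-0.08,"tz":0,"fingers":1},{"wx":0,"wy":0,"wz":0,"tx":-0.004,"ty":-0.08,"tz":0,"fingers":1}]'
python3 - <<'E'
from h import *
for n in("top","scene"):
    im=cams.snapshot(n); m=masks(im)
    print("white",[o for o in rect(n,m['white'],.022,400) if o[3]<250])
    print("yellow",rect(n,m['yellow'],0,400))
    if n=="top":cv2.imwrite("pics/top2.png",cv2.resize(im[150:300,150:400],None,fx=3,fy=3)[:,:,::-1])
E
```

```text
time: 4.58
eef_pos: [0.5389, 0.1998, -0.0021]
orientation: [-179.7, 0.2, 90.3]
wrist_force: [0.5, 4.7, 2.2]
gripper_width: 0.0857
time: 5.32
eef_pos: [0.5343, 0.1181, -0.0026]
orientation: [-179.6, 0.3, 90.3]
wrist_force: [-0.1, -0.6, 0.4]
gripper_width: 0.0852
white [([534.0, 404.0], 0.1056, -0.5775, 123, 69, 88.6), ([322.0, 123.0], 0.7985, -0.1169, 175, 73, -79.3)]
yellow [([363.0, 142.0], 0.7533, -0.2277, 181, 85, -3.9)]
white [([523.0, 394.0], 1.0236, 0.5144, 146, 96, -89.4), ([225.0, 301.0], 0.853, -0.0864, 141, 93, -17.0), ([203.0, 281.0], 0.82, -0.1506, 141, 69, -24.6), ([296.0, 202.0], 0.5403, 0.0553, 161, 96, 0.7), ([279.0, 148.0], 0.2498, -0.0319, 236, 227, -0.2)]
yellow [([181.0, 261.0], 0.7259, -0.2341, 188, 95, -3.1)]
```

View pics/top2.png

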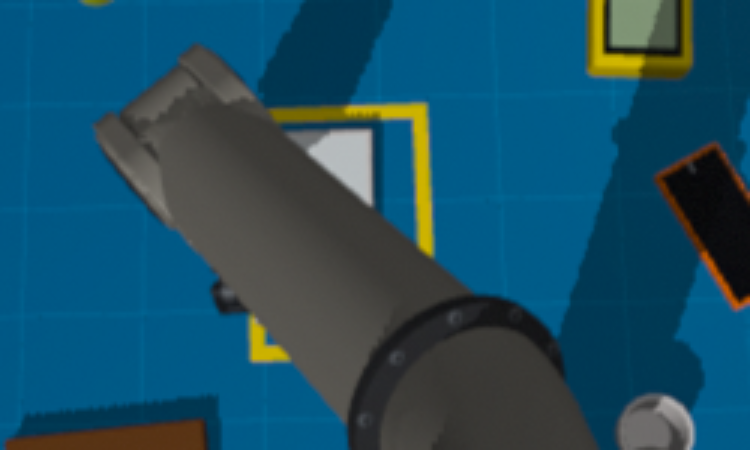

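The slab is square and partly in the tape; about 19 mm remain (scene view: y 0.055 against 0.037). I finish slowly, then back off.

```bash
python3 -m jog '[{"wx":0,"wy":0,"wz":0,"tx":-0.001,"ty":-0.007,"tz":0,"fingers":1},{"wx":0,"wy":0,"wz":0,"tx":-0.002,"ty":-0.013,"tz":0,"fingers":1},{"wx":0,"wy":0,"wz":0,"tx":-0.002,"ty":-0.019,"tz":0,"fingers":1},{"wx":0,"wy":0,"wz":0,"tx":-0.002,"ty":-0.019,"tz":0,"fingers":1},{"wx":0,"wy":0,"wz":0,"tx":-0.002,"ty":-0.01,"tz":0,"fingers":1},{"wx":0,"wy":0,"wz":0,"tx":-0.002,"ty":0.03,"tz":0,"fingers":1},{"wx":0,"wy":0,"wz":0,"tx":0,"ty":0.08,"tz":0.02,"fingers":1},{"wx":0,"wy":0,"wz":0,"tx":0,"ty":0.12,"tz":0.06,"fingers":1}]'
python3 -m jog '[{"wx":0,"wy":0,"wz":0,"tx":0,"ty":0,"tz":0.06,"fingers":1},{"wx":0,"wy":0,"wz":0,"tx":0,"ty":0,"tz":0.12,"fingers":1}]'
python3 - <<'E'
from h import *
for n in("top","scene"):
    im=cams.snapshot(n); m=masks(im)
    print("white",[o for o in rect(n,m['white'],.022,400) if 100<o[3]<200])
    print("yellow",rect(n,m['yellow'],0,400))
    cv2.imwrite(f"pics/{n}3.png",cv2.resize(im[150:300,150:400],None,fx=3,fy=3)[:,:,::-1])
E
```

```text
time: 6.42
eef_pos: [0.5323, 0.2392, 0.0562]
orientation: [-179.4, 0.4, 90.3]
wrist_force: [0.7, -0.4, 0.3]
gripper_width: 0.0854
time: 6.68
eef_pos: [0.5312, 0.2396, 0.1773]
orientation: [-179.2, 0.5, 90.4]
wrist_force: [0.7, -0.0, 0.4]
gripper_width: 0.0851
white [([535.0, 403.0], 0.1056, -0.5786, 121, 69, 88.6), ([262.0, 226.0], 0.5338, 0.039, 160, 99, -0.6)]
yellow [([264.0, 225.0], 0.5358, 0.0372, 213, 153, 0.6)]
white [([523.0, 394.0], 1.024, 0.5145, 146, 96, -89.7), ([296.0, 198.0], 0.5334, 0.0385, 169, 124, 0.6)]
yellow [([184.0, 260.0], 0.7224, -0.2336, 181, 93, -2.8)]
```

The slab is in: offset from the tape centre about (−2, +2) mm, angle ~1°. Now to the phone for a close look.

```bash
python3 -m jog '[{"wx":0,"wy":0,"wz":-0.12,"tx":0,"ty":-0.06,"tz":0.01,"fingers":1},{"wx":0,"wy":0,"wz":-0.25,"tx":0,"ty":-0.12,"tz":0.02,"fingers":1},{"wx":0,"wy":0,"wz":-0.37,"tx":0,"ty":-0.18,"tz":0.02,"fingers":1},{"wx":0,"wy":0,"wz":-0.5,"tx":0,"ty":-0.24,"tz":0.02,"fingers":1},{"wx":0,"wy":0,"wz":-0.62,"tx":-0.01,"ty":-0.3,"tz":0.02,"fingers":1},{"wx":0,"wy":0,"wz":-0.75,"tx":-0.02,"ty":-0.36,"tz":0.02,"fingers":1},{"wx":0,"wy":0,"wz":-0.87,"tx":-0.03,"ty":-0.42,"tz":0.02,"fingers":1},{"wx":0,"wy":0,"wz":-1.0,"tx":-0.04,"ty":-0.48,"tz":0.02,"fingers":1}]'
python3 -m jog '[{"wx":0,"wy":0,"wz":-0.12,"tx":-0.01,"ty":-0.05,"tz":0,"fingers":0.8},{"wx":0,"wy":0,"wz":-0.12,"tx":-0.02,"ty":-0.076,"tz":0,"fingers":0.8},{"wx":0,"wy":0,"wz":-0.12,"tx":-0.02,"ty":-0.076,"tz":0,"fingers":0.8}]'
python3 - <<'E'
from h import *
s=sensors.sense();im=cams.snapshot("wrist");print(s['eef_pos'],s['orientation'])
cv2.imwrite("pics/w4.png",im[:,:,::-1])
m=masks(im)
k=cv2.morphologyEx((m['orange']).astype(np.uint8),cv2.MORPH_CLOSE,np.ones((5,5)))
print(rect("wrist",k,.011,300,s))
E
```

```text
time: 7.78
eef_pos: [0.4944, -0.2399, 0.2025]
orientation: [-180.0, 0.3, 32.8]
wrist_force: [0.8, 0.1, 0.3]
gripper_width: 0.085
time: 8.15
eef_pos: [0.4721, -0.3186, 0.2015]
orientation: [-179.9, 0.5, 25.6]
wrist_force: [0.6, 0.8, 0.7]
gripper_width: 0.0767
[ 0.47207235 -0.31864485  0.20145175] [-179.91360865    0.46906521   25.57444162]
[([379.0, 236.0], 0.4644, -0.4423, 95, 45, -69.6), ([283.0, 115.0], 0.5326, -0.2869, 128, 60, 28.1)]
```

View pics/w4.png

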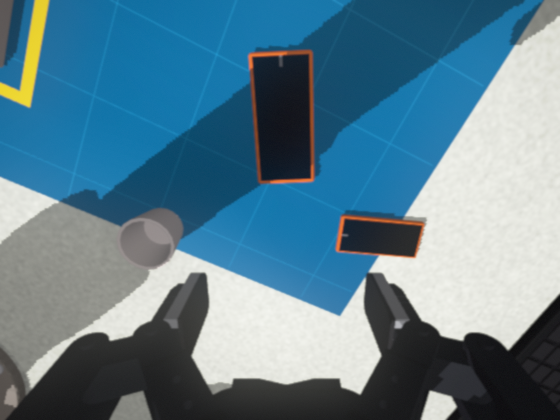

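The wrist view shows the large phone at about (283,115), 128×60 mm, at (0.533, −0.287), 28.1°, and the small one at (379,236). I go over the large one and down.

```bash
python3 -m jog '[{"wx":0,"wy":0,"wz":0.044,"tx":0.04,"ty":0.02,"tz":0,"fingers":0.8},{"wx":0,"wy":0,"wz":0.044,"tx":0.0605,"ty":0.032,"tz":-0.03,"fingers":0.8},{"wx":0,"wy":0,"wz":0.044,"tx":0.0605,"ty":0.032,"tz":-0.08,"fingers":0.8},{"wx":0,"wy":0,"wz":0.044,"tx":0.0605,"ty":0.032,"tz":-0.13,"fingers":0.8},{"wx":0,"wy":0,"wz":0.044,"tx":0.0605,"ty":0.032,"tz":-0.165,"fingers":0.8},{"wx":0,"wy":0,"wz":0.044,"tx":0.0605,"ty":0.032,"tz":-0.175,"fingers":0.8},{"wx":0,"wy":0,"wz":0.044,"tx":0.0605,"ty":0.032,"tz":-0.175,"fingers":0.8}]'
python3 - <<'E'
from h import *
s=sensors.sense();im=cams.snapshot("wrist");print(s['eef_pos'],s['orientation'])
cv2.imwrite("pics/w5.png",im[:,:,::-1])
E
```

```text
time: 9.07
eef_pos: [0.5345, -0.2829, 0.0268]
orientation: [-179.8, 0.4, 28.4]
wrist_force: [0.5, -0.5, -0.3]
gripper_width: 0.0767
[ 0.53450953 -0.28292715  0.02679595] [-179.83584229    0.36459046   28.39854358]
```

View pics/w5.png

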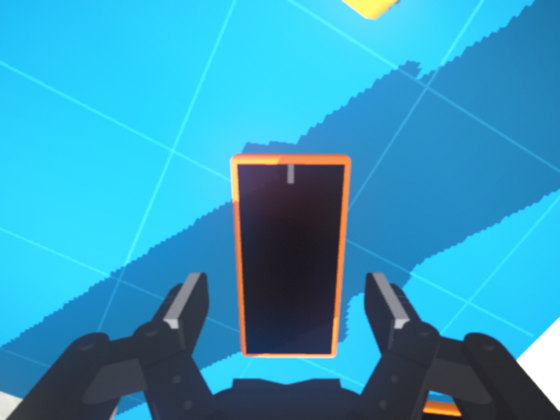

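The phone lies squarely between the fingers (edges ~237 and ~343, finger centre ~286). I descend the rest and close.

```bash
python3 -m jog '[{"wx":0,"wy":0,"wz":0,"tx":-0.002,"ty":-0.003,"tz":-0.012,"fingers":0.8},{"wx":0,"wy":0,"wz":0,"tx":-0.002,"ty":-0.003,"tz":-0.022,"fingers":0.8},{"wx":0,"wy":0,"wz":0,"tx":-0.002,"ty":-0.003,"tz":-0.03,"fingers":0.8},{"wx":0,"wy":0,"wz":0,"tx":-0.002,"ty":-0.003,"tz":-0.031,"fingers":0.8}]' 30
python3 -m jog '[{"wx":0,"wy":0,"wz":0,"tx":0,"ty":0,"tz":0,"fingers":0.5},{"wx":0,"wy":0,"wz":0,"tx":0,"ty":0,"tz":0,"fingers":0.3},{"wx":0,"wy":0,"wz":0,"tx":0,"ty":0,"tz":0,"fingers":0.3},{"wx":0,"wy":0,"wz":0,"tx":0,"ty":0,"tz":0,"fingers":0.3}]' 30
```

```text
time: 9.62
eef_pos: [0.5326, -0.2863, -0.0041]
orientation: [-179.9, 0.4, 28.4]
wrist_force: [-0.5, -0.2, 0.1]
gripper_width: 0.0765
time: 10.12
eef_pos: [0.5328, -0.2864, -0.0039]
orientation: [-179.9, 0.3, 28.4]
wrist_force: [1.1, 0.1, 1.0]
gripper_width: 0.0611
```

```bash
python3 -m jog '[{"wx":0,"wy":0,"wz":0,"tx":0,"ty":0,"tz":0,"fingers":0},{"wx":0,"wy":0,"wz":0,"tx":0,"ty":0,"tz":0.005,"fingers":0},{"wx":0,"wy":0,"wz":0,"tx":0,"ty":0,"tz":0.02,"fingers":0},{"wx":0,"wy":0,"wz":0,"tx":0,"ty":0,"tz":0.038,"fingers":0},{"wx":0,"wy":0,"wz":0,"tx":0,"ty":0,"tz":0.042,"fingers":0},{"wx":0,"wy":0,"wz":0,"tx":0,"ty":0,"tz":0.042,"fingers":0}]' 45
python3 - <<'E'
from h import *
s=sensors.sense();im=cams.snapshot("wrist");print(s['eef_pos'],s['orientation'],s['gripper_width'],s['wrist_force'])
cv2.imwrite("pics/w6.png",im[:,:,::-1])
m=masks(im);print(rect("wrist",cv2.morphologyEx((m['orange']).astype(np.uint8),cv2.MORPH_CLOSE,np.ones((5,5))),s['eef_pos'][2]+.004+.011,300,s))
E
```

```text
time: 10.88
eef_pos: [0.5331, -0.2866, 0.0389]
orientation: [-180.0, 0.3, 28.4]
wrist_force: [0.4, -0.7, -1.2]
gripper_width: 0.0605
[ 0.53311117 -0.28664601  0.03891453] [-179.95056249    0.29542468   28.36455098] 0.060547581557045094 [ 0.4113978  -0.72816465 -1.21256641]
[([226.0, 290.0], 0.5163, -0.2643, 106, 3, 28.2), ([330.0, 236.0], 0.5565, -0.304, 127, 44, 49.7)]
```

View pics/w6.png

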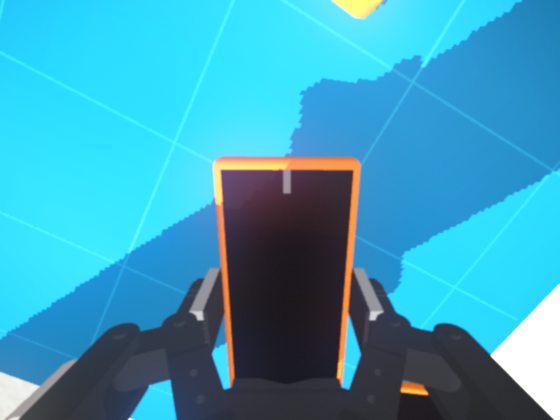

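The phone is held, level and square (top edge at row ~161, cols 215–360). I carry it low to the slab, checking the along-axis offset.

```bash
python3 - <<'E'
from h import *
s=sensors.sense();p=ray("wrist",[[216,159],[359,159]],s['eef_pos'][2]+.015,s).mean(0)
t=R.from_euler('xyz',s['orientation'],degrees=True).as_matrix()
print("phone centre in tool x:",(p-s['eef_pos'])@t[:,0]-.065)
E
python3 -m jog '[{"wx":0,"wy":0,"wz":-0.06,"tx":0,"ty":0.03,"tz":0,"fingers":0},{"wx":0,"wy":0,"wz":-0.12,"tx":0,"ty":0.075,"tz":0,"fingers":0},{"wx":0,"wy":0,"wz":-0.2,"tx":0,"ty":0.12,"tz":0,"fingers":0},{"wx":0,"wy":0,"wz":-0.27,"tx":0,"ty":0.165,"tz":0,"fingers":0},{"wx":0,"wy":0,"wz":-0.34,"tx":0,"ty":0.21,"tz":0,"fingers":0},{"wx":0,"wy":0,"wz":-0.41,"tx":0,"ty":0.255,"tz":0,"fingers":0},{"wx":0,"wy":0,"wz":-0.47,"tx":0,"ty":0.295,"tz":0,"fingers":0},{"wx":0,"wy":0,"wz":-0.495,"tx":0,"ty":0.32,"tz":0,"fingers":0}]'
python3 -m jog '[{"wx":0,"wy":0,"wz":0,"tx":0,"ty":0.005,"tz":0,"fingers":0},{"wx":0,"wy":0,"wz":0,"tx":0,"ty":0.005,"tz":0,"fingers":0}]'
```

```text
phone centre in tool x: -0.0006942259379640048
time: 11.92
eef_pos: [0.532, 0.0364, 0.0378]
orientation: [-179.8, 0.4, 0.1]
wrist_force: [0.7, 0.4, -1.5]
gripper_width: 0.061
time: 12.18
eef_pos: [0.5316, 0.0409, 0.0374]
orientation: [-179.9, 0.5, 0.2]
wrist_force: [0.3, -0.1, -1.2]
gripper_width: 0.0603
```

```bash
python3 -m jog '[{"wx":0,"wy":0,"wz":0,"tx":0.003,"ty":-0.002,"tz":-0.006,"fingers":0},{"wx":0,"wy":0,"wz":0,"tx":0.003,"ty":-0.002,"tz":-0.012,"fingers":0},{"wx":0,"wy":0,"wz":0,"tx":0.003,"ty":-0.002,"tz":-0.016,"fingers":0},{"wx":0,"wy":0,"wz":0,"tx":0.003,"ty":-0.002,"tz":-0.018,"fingers":0},{"wx":0,"wy":0,"wz":0,"tx":0.003,"ty":-0.002,"tz":-0.018,"fingers":0}]'
python3 -m jog '[{"wx":0,"wy":0,"wz":0,"tx":0,"ty":0,"tz":-0.001,"fingers":0},{"wx":0,"wy":0,"wz":0,"tx":0,"ty":0,"tz":-0.001,"fingers":0}]'
```

```text
time: 12.8
eef_pos: [0.5345, 0.0389, 0.0192]
orientation: [-179.9, 0.5, 0.2]
wrist_force: [-1.1, -0.2, -0.5]
gripper_width: 0.0607
time: 13.05
eef_pos: [0.5347, 0.0389, 0.0184]
orientation: [-179.9, 0.4, 0.2]
wrist_force: [0.1, -0.3, -1.9]
gripper_width: 0.0604
```

```bash
python3 -m jog '[{"wx":0,"wy":0,"wz":0,"tx":0,"ty":0,"tz":-0.001,"fingers":0},{"wx":0,"wy":0,"wz":0,"tx":0,"ty":0,"tz":-0.001,"fingers":0}]'
python3 -c "
from h import *
print([sensors.sense()[k] for k in('eef_pos','wrist_force')])"
```

```text
time: 13.3
eef_pos: [0.5347, 0.0389, 0.0182]
orientation: [-179.9, 0.5, 0.2]
wrist_force: [-2.5, -0.6, 5.4]
gripper_width: 0.0604
[array([0.53468537, 0.03894757, 0.01821542]), array([-2.48530255, -0.57036596,  5.43524969])]
```

Contact (force up by about 7 N): the phone rests on the slab. I open, pause, then retreat straight up and clear of the view.

```bash
python3 -m jog '[{"wx":0,"wy":0,"wz":0,"tx":0,"ty":0,"tz":0.0,"fingers":0.5},{"wx":0,"wy":0,"wz":0,"tx":0,"ty":0,"tz":0.001,"fingers":0.7},{"wx":0,"wy":0,"wz":0,"tx":0,"ty":0,"tz":0.001,"fingers":0.8},{"wx":0,"wy":0,"wz":0,"tx":0,"ty":0,"tz":0.001,"fingers":0.8},{"wx":0,"wy":0,"wz":0,"tx":0,"ty":0,"tz":0.015,"fingers":0.8},{"wx":0,"wy":0,"wz":0,"tx":0,"ty":0,"tz":0.04,"fingers":0.8},{"wx":0,"wy":0,"wz":0,"tx":0,"ty":0,"tz":0.09,"fingers":0.8},{"wx":0,"wy":0,"wz":0,"tx":0,"ty":0,"tz":0.15,"fingers":0.8}]'
python3 -m jog '[{"wx":0,"wy":0,"wz":0,"tx":0,"ty":0.06,"tz":0,"fingers":1},{"wx":0,"wy":0,"wz":0,"tx":0,"ty":0.12,"tz":0,"fingers":1},{"wx":0,"wy":0,"wz":0,"tx":0,"ty":0.18,"tz":0,"fingers":1},{"wx":0,"wy":0,"wz":0,"tx":0,"ty":0.24,"tz":0,"fingers":1},{"wx":0,"wy":0,"wz":0,"tx":0,"ty":0.24,"tz":0,"fingers":1},{"wx":0,"wy":0,"wz":0,"tx":0,"ty":0.24,"tz":0,"fingers":1}]'
python3 - <<'E'
from h import *
im=cams.snapshot("top");m=masks(im)
ph=(m['orange']|m['dark']).astype(np.uint8);sl=(m['white']).astype(np.uint8)
print("phone",[o for o in rect("top",ph,.033,200) if 100<o[3]<160]);print("slab",[o for o in rect("top",sl,.022,200) if 100<o[3]<200])
print("tape",rect("top",m['yellow'],0,400));
for n,u,z in(("spool",(320,121),.04),):pass
cv2.imwrite("pics/top7.png",im[80:340,80:490,::-1].repeat(1,0)) 
E
```

```text
time: 14.3
eef_pos: [0.5339, 0.0389, 0.1699]
orientation: [-179.9, 0.5, 0.2]
wrist_force: [1.2, 0.4, 0.3]
gripper_width: 0.0767
time: 15.05
eef_pos: [0.534, 0.2785, 0.1703]
orientation: [-179.9, 0.5, 0.2]
wrist_force: [1.1, -1.0, 0.0]
gripper_width: 0.0853
phone [([261.0, 226.0], 0.5327, 0.0401, 127, 61, -0.8), ([364.0, 140.0], 0.7466, -0.2234, 149, 63, -3.8), ([129.0, 88.0], 0.9042, 0.3774, 118, 76, 88.9)]
slab [([535.0, 403.0], 0.1056, -0.5786, 121, 69, 88.6), ([262.0, 226.0], 0.5338, 0.039, 160, 99, -0.6)]
tape [([263.0, 227.0], 0.5358, 0.0372, 213, 153, 0.6)]
```

View pics/top7.png

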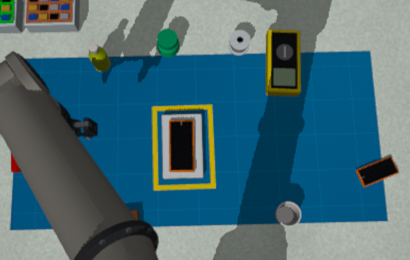

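The picture shows the phone centred on the slab at (181,145) and the slab inside the tape. The bystanders in view stand where they were, and the gripper is clear. Handing in.

```bash
python3 -c "
from station import workorder
print(workorder.sign_off())"
```

```text
the job is handed in; nothing more can be done
None
```

I slid the white slab into the yellow taped rectangle with the two open fingers. I then picked up the larger orange phone, laid it screen up on the middle of the slab, let go and moved the arm clear. The job was handed in at about 15 s of the 72 s allowed; the hand-in gave no verdict.

Last checks, from the top camera after release:
- **Slab:** it lies about 2 mm off the tape's centre along each side and is turned about 1° from it.
- **Phone:** it lies about 1 mm off the slab's centre along each side, with its long side within 1° of the slab's. Lying flat and at rest were judged from the picture only.
- **Bystanders:** those in view look where they were, but I did not measure them. In that last picture the arm hid most of the screwdriver; the arm stayed well clear of it throughout.

None of the checks failed. The two cameras agreed on the slab's position within about 1 mm once it was in place.

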